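Pin back the sprung belt tensioner

ROBOT

A 6-joint arm with a two-finger parallel gripper is mounted at the origin on a cart in front of the work surface, level with it; the furniture and walls round the work are solid. World frame = base frame: x ahead of the robot, y to its left, z up, the work surface at z = 0. Lengths are in mm, angles in rad, forces in N, time in s.
With the tool pointing down it reaches from about 375 to 900 mm from the base axis. Payload 3.1 kg.
Tool frame: the origin (TCP) lies midway between the tips of the shut fingers; the grasp point (between the pads) lies 19 mm behind it (manip.grip_point_offset is the distance from the TCP to the grasp point, in mm); z points along the fingers, y is the line along which they close (so a half turn about z gives the same grasp; the last joint's range is limited). The gripper opens to 87 mm and grips with 3 to 60 N. Pads are 19 mm wide; open, the fingers measure 117 mm over their backs; the gripper's body (75 mm by 190 mm) begins 51 mm behind the grasp point.
Start: joints at [0.997, 0.527, 1.433, -0, 1.181, -0.178], TCP at [240.925, 576.673, 222.548] pointing down, gripper open.
Joint ranges: [-3.08, 3.08], [-0.75, 2.2], [0.22, 2.44], [-1.43, 4.57], [0, 2.65], [-2.85, 2.85]. Speed limits (rad/s): [2.79, 2.79, 3.14, 3.14, 3.14, 3.14].

INTERFACE

Orientations are given as a unit quaternion [w, x, y, z].
In Python, from station import manip gives the robot as it stands. Calls block until the motion is done:
- manip.goto(position, orientation): joint-space move of the TCP to a pose.
- manip.move_straight(position, rate=150, frame=None): straight line of the TCP; frame=None keeps the orientation; rate is the mean speed in mm/s.
- manip.goto_joints(angles): joint-space move.
- manip.command_gripper(opening, grip_force=None): finger opening in mm; grip_force is the grip in N (None keeps the last); returns when the fingers have stopped.
- manip.pause(seconds).
- manip.ik(position, orientation): joint angles nearest the present ones, or None.
- manip.state(): the state.
- manip.camera(name): name is "scene" or "side" or "wrist"; returns a dict with "frame" (384x512x3 uint8, blue, green, red), "mtx" (3x3 intrinsics, pixels), "extrinsics" (4x4, takes a point from camera to world coordinates); the wrist camera has in their place "tool_from_camera" (4x4, takes a point from camera to tool coordinates, whose origin is the TCP and whose axes are the flange's). Camera axes: x right, y up, looking along -z (the intrinsics and any distortion apply to the point x, -y, -z); pixel columns grow to the right and rows downward; lengths in mm; the calibration is good to about 2 mm. The wrist camera is an equidistant fisheye: a pixel r from the principal point sees the ray r / f radians off the axis. A picture is of the moment at which its call begins: read the wrist's pose just before it. There is no depth.
A pose or a line that the arm cannot do raises manip.IKError and nothing moves.
- manip.sign_off(): hands the job in; it is judged then, once.
The state is a dict: "time": time; "joint_pos": joint angles; "qvel": joint speeds; "effort": joint torques, N m; "position": TCP position; "orientation": TCP orientation; "wrist_force": force on the tool from outside, world axes, zero at the start; "torque": the same for the moment, N m; "finger_gap": finger opening in mm; "finger_force": force on a finger pad.
Only numpy, scipy, OpenCV 4.12 (cv2) and the standard library are available. Lean on these libraries where they do the work, as an engineer would, in place of code of your own. Each camera call takes 0.05 s, during which the arm holds its last target. There are 200 camera calls.

TASK

Lock the belt tensioner in its slackened position so that a belt can be fitted: take the yellow-headed locking pin from its wooden block, stand it in the eye of the blue sprung arm, and swing the arm by its handle against its spring until the pin drops into the locking hole of the steel plate underneath. Then let go: the pin must be sunk through arm and plate and hold the arm back. Leave the pliers, tape measure and sanding block alone.

Things in the scene. Friction and masses are not known exactly. Their poses are not given: they have to be found in the camera images.
- tensioner_base: Grey steel base plate, 190 x 165 x 12 mm, bolted down. Origin on the arm's vertical pivot axis, at the plate's underside (on the worktop); z up. It reaches from -112 to +78 mm along its own x, and from -50 to +115 mm along its own y.
- plate_mid (a point): Point on the pivot axis level with the top (26 mm above the worktop) of the bare steel index plate, a fixed ring sector 14 mm thick, 50 to 100 mm from the pivot. It has one locking hole 75 mm from the pivot, 16 mm along the swing, 17 mm radially, 14 mm deep, clamped at another angle each time: it is met by the eye at an unknown tensioner_arm from 0.45 to 0.85 rad.
- tensioner_arm (a joint): Swing of the blue arm, rad. 0 at rest against its stop, where it points 1.484 rad counter-clockwise from the base's own x; grows counter-clockwise seen from above, to 1.2. The spring drives it back to 0 with 0.42 N m at 0 and 0.6 N m more per rad (3 to 7 N at the handle). With the pin dropped in the hole the arm is stopped both ways, with about 0.05 rad of play.
- lever_eye (a point): Centre of the through hole (15 mm diameter, 3 mm chamfer) in the arm, at the arm's top face, 42 mm above the worktop and 75 mm from the pivot; the index plate lies under it. x points outward along the arm. The arm is 30 to 36 mm wide, 14 mm thick and reaches 150 mm from the pivot.
- lever_handle (a point): Point on the axis of the black upright handle post at the arm's end, 135 mm from the pivot, 68 mm above the worktop. The post has 20 mm diameter, is rigid with the arm and stands from 46 to 94 mm above the worktop. x points outward along the arm.
- lever_roller (a point): Top centre of the aluminium idler roller (34 mm diameter) on the arm's short tail, 52 mm from the pivot on the side away from the handle, 58 mm above the worktop; not to be handled.
- pin_head (a point): Centre of the locking pin's yellow cylindrical head (24 mm diameter, 30 mm tall; pin all yellow, 65 to 110 g), 15 mm above the head's underside, 43 mm above the tip. z along the pin to the head. Stood in the eye on the index plate: 69 mm above the worktop, head 12 mm clear of the arm. Dropped into the locking hole: about 57 mm, head on the arm.
- pin_tip (a point): Lower end of the pin's shank, on its axis; shank 12 mm diameter, 28 mm long, 3 mm tapered tip. 26 mm above the worktop when stood on the index plate, about 14 mm when locked. The pin is loose in the eye and drops into the locking hole by its own weight as the arm carries it over slowly (up to about 0.3 rad/s), either way.
- pin_block: Dark wooden parking block, 70 x 70 x 30 mm, fixed, origin at the centre of its underside. The pin stands upright in a 15 mm hole in its centre, 18 mm deep: underside of the head 10 mm above the block, pin_head 55 mm above the worktop.
- pliers_2: Blue-handled pliers, 160 x 44 x 14 mm, loose on the worktop; a bystander. Origin at the centre of the underside.
- tape_measure: Orange tape measure, 32 x 93 x 64 mm, loose; a bystander. Origin at the centre of the underside.
- sanding_block: Black and grey sanding block, 110 x 58 x 30 mm, loose; a bystander. Origin at the centre of the underside.

How it is judged:
By the outcome, as a careful person would: the job done as asked, in the order asked, and still so for the second after the job is handed in, with the robot touching nothing.
It also fails if it takes over 64 s, if anything falls off the work surface, if the arm or the gripper's body presses on something with over 40 N, if the wrist force passes 120 N, or if a joint passes its speed limit or range.

## Working session

There is one attempt and no reset: what is moved stays moved. The work goes in short steps, each a Python script; the robot and the scene stay as the last script left them, time stands still between calls to the robot, and variables do not carry over. Pictures are saved under pics/ and viewed, at most 10 in all, crops included, and the job is handed in when it is done.

```bash
mkdir -p pics; ls
python3 - <<'E'
from station import manip
import cv2,numpy as np,pickle
d={}
for n in("scene","side","wrist"):
    s=manip.state(); c=manip.camera(n); c['state']=s; d[n]=c
    cv2.imwrite(f'pics/{n}0.png',c['frame'])
    print(n,c['mtx'],c.get('extrinsics',c.get('tool_from_camera')),[k for k in c])
print(s)
pickle.dump(d,open('d0.pkl','wb'))
a=np.hstack([d['scene']['frame'],d['side']['frame']]);cv2.imwrite('pics/both0.png',cv2.resize(a,(800,300),interpolation=cv2.INTER_AREA))
E
```

```text
pics
scene [[347.91078323   0.         260.414362  ]
 [  0.         347.91078323 191.20458486]
 [  0.           0.           1.        ]] [[ 4.72394600e-01  6.87517883e-01 -5.51509295e-01 -2.25407528e+02]
 [-8.81364035e-01  3.63943795e-01 -3.01234712e-01 -3.44775545e+02]
 [-6.38586547e-03  6.28382109e-01  7.77878619e-01  1.03491081e+03]
 [ 0.00000000e+00  0.00000000e+00  0.00000000e+00  1.00000000e+00]] ['frame', 'mtx', 'extrinsics', 'state']
side [[484.88758102   0.         252.1572357 ]
 [  0.         484.88758102 195.70895048]
 [  0.           0.           1.        ]] [[-9.99719950e-01  3.12250326e-03 -2.34578716e-02  4.14915176e+02]
 [-2.01796757e-02 -6.30268224e-01  7.76115163e-01  1.42790198e+03]
 [-1.23613289e-02  7.76371185e-01  6.30154728e-01  1.22387470e+03]
 [ 0.00000000e+00  0.00000000e+00  0.00000000e+00  1.00000000e+00]] ['frame', 'mtx', 'extrinsics', 'state']
wrist [[297.31863964   0.         258.92708427]
 [  0.         297.31863964 195.81075466]
 [  0.           0.           1.        ]] [[-4.57558905e-04  9.64401359e-01  2.64442451e-01  7.25687666e+01]
 [ 9.9999989
[... 240 characters left out ...]
me': 0.1, 'joint_pos': array([ 9.96536814e-01,  5.28378182e-01,  1.43373894e+00, -2.23056630e-07,
        1.18141366e+00, -1.78527351e-01]), 'qvel': array([ 0.00118456, -0.00302811, -0.00344583,  0.00089519, -0.00021167,
        0.0006841 ]), 'effort': array([ 1.45702330e-05, -4.40986562e+01, -1.77151912e+01,  6.34940621e-02,
        5.33860736e-02, -5.69791519e-05]), 'position': array([240.56035695, 576.15157077, 221.67763989]), 'orientation': array([-3.56100909e-04,  1.96577363e-01,  9.80487838e-01, -9.01261769e-04]), 'wrist_force': array([-0.3471696 , -0.26709272, -0.60206699]), 'torque': array([-0.01739956,  0.02629207, -0.01112274]), 'finger_force': 0.0, 'finger_gap': 86.93936305704996}
```

View pics/scene0.png

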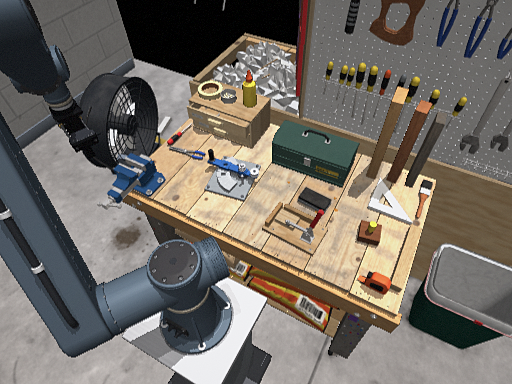

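View pics/side0.png

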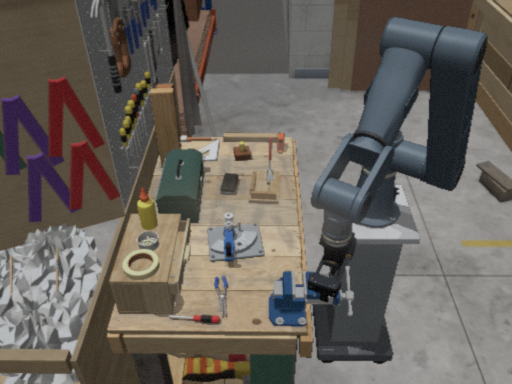

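Scene: the tensioner is at about (232,177) and the pin at about (374,226). Side: the tensioner is at (233,240) and the pin at (241,149). Next I'll zoom in.

```bash
cat > h.py <<'E'
import numpy as np,cv2
from scipy.spatial.transform import Rotation as R
def q2R(q): return R.from_quat([q[1],q[2],q[3],q[0]]).as_matrix()
def ray(c,px):
    K=c['mtx'];x=(px[0]-K[0,2])/K[0,0];y=(px[1]-K[1,2])/K[1,1]
    if 'extrinsics' in c: T=c['extrinsics'];d=np.array([x,-y,-1])
    else:
        r=np.hypot(x,y);s=np.sin(r)/r if r>1e-9 else 1
        d=np.array([x*s,-y*s,-np.cos(r)]);W=np.eye(4);W[:3,:3]=q2R(c['state']['orientation']);W[:3,3]=c['state']['position'];T=W@c['tool_from_camera']
    d=T[:3,:3]@d;return T[:3,3],d/np.linalg.norm(d)
def onz(c,px,z): o,d=ray(c,px);return o+d*(z-o[2])/d[2]
def tri(*cp):
    A=np.zeros((3,3));b=np.zeros(3);L=[ray(*p) for p in cp]
    for o,d in L: P=np.eye(3)-np.outer(d,d);A+=P;b+=P@o
    p=np.linalg.solve(A,b);return p,[np.linalg.norm(np.cross(p-o,d)) for o,d in L]
def proj(c,p):
    T=np.linalg.inv(c['extrinsics']);q=T[:3,:3]@p+T[:3,3];K=c['mtx'];return np.array([K[0,2]-K[0,0]*q[0]/q[2],K[1,2]+K[1,1]*q[1]/q[2]])
def blob(img,lo,hi,box,n=1):
    x0,y0,x1,y1=box;m=cv2.inRange(cv2.cvtColor(img[y0:y1,x0:x1],cv2.COLOR_BGR2HSV),lo,hi)
    k,l,st,ce=cv2.connectedComponentsWithStats(m);o=np.argsort(-st[1:,4])[:n]+1
    return [(ce[i]+[x0,y0],st[i,4],st[i,:4]+[x0,y0,0,0]) for i in o]
def down(yaw): # tool z down, tool y (closing line) at world angle yaw
    y=np.array([np.cos(yaw),np.sin(yaw),0]);z=np.array([0,0,-1.]);x=np.cross(y,z)
    q=R.from_matrix(np.c_[x,y,z]).as_quat();return np.array([q[3],*q[:3]])
E
python3 - <<'E'
import pickle;from h import *
d=pickle.load(open('d0.pkl','rb'))
Z=lambda n,x,y,w=100,h=75:cv2.resize(d[n]['frame'][y:y+h,x:x+w],(400,300),interpolation=cv2.INTER_CUBIC)
cv2.imwrite('pics/crops.png',np.vstack([np.hstack([Z('scene',190,140),Z('side',185,205)]),np.hstack([Z('scene',330,200),Z('side',200,130)])]))
for n,b in(('scene',(350,205,400,250)),('side',(225,135,260,170))): print(n,blob(d[n]['frame'],(22,120,90),(35,255,255),b,2))
E
```

```text
scene [(array([372.13333333, 226.05      ]), np.int32(60), array([369, 221,   8,  12]))]
side [(array([241.28571429, 147.42857143]), np.int32(14), array([240, 145,   4,   6]))]
```

View pics/crops.png

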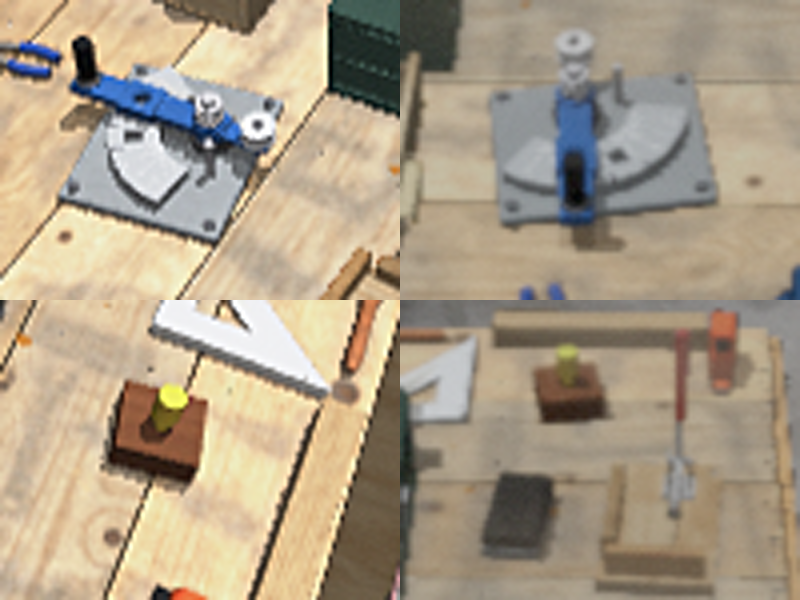

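View pics/wrist0.png

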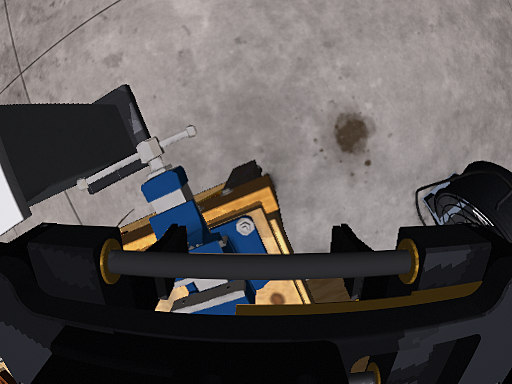

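Crops: the pin head stands at scene (372,226) and side (241,147). The blue arm points to world +y, and the locking hole shows as a dark square at scene (222,174) and side (240,244). The wrist picture shows only the vice and the floor.

Run:
```python
import pickle;from h import *
d=pickle.load(open('d0.pkl','rb'));s,e=d['scene'],d['side']
p=lambda x,y,n:((x,y))
sc=lambda x,y:(190+x/4-.4,140+y/4-.4); si=lambda x,y:(185+(x-400)/4-.4,205+y/4-.4)
print('pin',tri((s,(372.3,226)),(e,(241.3,148)) ), onz(s,(372.3,226),55))
for n,a,b,z in(('hub',(208,105),(574,80),55),('roller',(257,125),(574,42),58),('hole',(130,135),(620,155),26),('handletop',(82,40),(574,155),94),('eye',(143,97),(574,125),42)):
    print(n,tri((s,sc(*a)),(e,si(*b))),onz(s,sc(*a),z),onz(e,si(*b),z))
for n,a,b in(('c1',(137,68),(690,75)),('c2',(283,103),(490,95)),('c3',(217,242),(503,222)),('c4',(60,198),(717,200))):
    print(n,onz(s,sc(*a),12),onz(e,si(*b),12))
```

```text
pin (array([ 516.84666335, -365.18030231,   42.52459974]), [np.float64(4.3073474511497745), np.float64(4.3073474511497665)]) [ 512.52998308 -366.40741306   55.        ]
hub (array([541.42966167, 155.91138178,  59.23613882]), [np.float64(1.0753792350375946), np.float64(1.0753792350377225)]) [546.03486104 157.96985533  55.        ] [540.95574514 152.20486012  55.        ]
roller (array([543.83721403, 102.93024327,  56.77824142]), [np.float64(0.07818998910938822), np.float64(0.07818998910944808)]) [542.96888697 102.36134569  58.        ] [543.63499862 104.38650949  58.        ]
hole (array([497.85670345, 219.01453831,  27.66234547]), [np.float64(0.158105920089491), np.float64(0.1581059200893875)]) [498.87022824 219.96375361  26.        ] [498.10993328 217.21381872  26.        ]
handletop (array([531.37802618, 287.44257563,  95.32095435]), [np.float64(0.1590418578008533), np.float64(0.15904185780081026)]) [532.63018751 288.32290106  94.        ] [531.3749416  286.23301306  94.        ]
eye (array([531.73026736, 217.19508324,  57.02659674]), [np.float64(6.4075327396145125), np.float64(6.407532739614461)]) [535.76048119 226.39010602  42.        ] [538.92547382 196.41439538  42.        ]
c1 [590.74626301 270.74425427  12.        ] [438.43105041  97.71298538  12.        ]
c2 [617.50136146 114.71289444  12.        ] [621.51912055 126.11791147  12.        ]
c3 [433.77848077  85.57221587  12.        ] [595.72211949 284.73142716  12.        ]
c4 [409.57847567 243.82905283  12.        ] [413.19455433 257.31506243  12.        ]
```

Consistency check: handle to roller measures 185 mm (should be 187), and the hole radius is 76 mm (should be 75). So the pivot is about (540,155), the arm angle about 1.63 rad and the locking angle about 0.52. I'll refine these with the wrist camera, looking at the tensioner on the way to the pin.

```bash
cat >> h.py <<'E'
def snap(manip,n,name):
    s=manip.state();c=manip.camera(n);c['state']=s;cv2.imwrite(f'pics/{name}.png',c['frame']);return c
E
python3 - <<'E'
from station import manip;from h import *;import pickle
print(manip.ik([535,215,250],down(0.06)),manip.ik([535,215,250],down(0.06+np.pi)))
print(manip.ik([514,-366,220],down(0.06)),manip.ik([514,-366,220],down(1)))
manip.goto([530,215,250],down(0.06)); manip.pause(.3)
a=snap(manip,'wrist','w_tens')
manip.goto([514,-366,210],down(1)); manip.pause(.3)
b=snap(manip,'wrist','w_pin')
pickle.dump((a,b),open('d1.pkl','wb'));print(manip.state()['time'],b['state']['position'])
I=np.hstack([a['frame'],b['frame']])
bl=blob(b['frame'],(22,120,60),(35,255,255),(100,0,420,240),3);print(bl)
for z in(55,70):print([onz(b,x[0],z) for x in bl[:1]])
cv2.imwrite('pics/w2.png',np.hstack([cv2.resize(a['frame'][40:340,60:460],(400,300)),b['frame'][0:300,60:460]]))
E
```

```text
[ 1.88394386e-01  4.31077586e-01  1.52500361e+00 -4.44089210e-16
  1.18551146e+00  1.28394386e-01] None
[-7.95609046e-01  5.38435437e-01  1.41951422e+00 -4.44089210e-16
  1.18364299e+00 -8.55609046e-01] [-7.95609046e-01  5.38435437e-01  1.41951422e+00 -4.44089210e-16
  1.18364299e+00 -1.79560905e+00]
4.6417 [ 514.33206247 -365.51556565  210.10524306]
[(array([256.66176471, 178.9877451 ]), np.int32(408), array([246, 168,  23,  23])), (array([315.,  63.]), np.int32(1), array([315,  63,   1,   1]))]
[array([ 509.24654992, -365.0250092 ,   55.        ])]
[array([ 506.60540519, -363.1859094 ,   70.        ])]
```

View pics/w2.png

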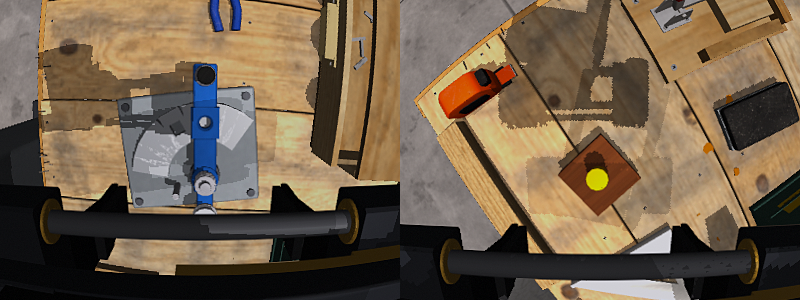

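View pics/w_tens.png

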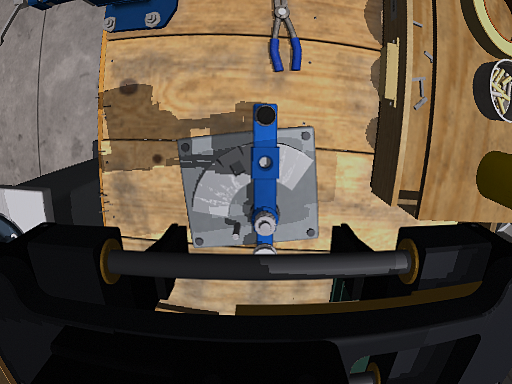

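Wrist pictures: over the tensioner I see the eye at (264,162), the handle top at (266,116) and the hub at (264,222). In the pin view the yellow head is at (257,179), centred on its block. Next I'll measure the eye and handle, then look at the pin from closer.

Run:
```python
from station import manip;from h import *;import pickle
a,b=pickle.load(open('d1.pkl','rb'))
hsv=cv2.cvtColor(a['frame'],cv2.COLOR_BGR2HSV)
blue=cv2.inRange(hsv,(100,120,40),(125,255,255))
# eye: hole in blue mask near (264,162)
w=cv2.bitwise_not(blue)[150:176,250:278];k,l,st,ce=cv2.connectedComponentsWithStats(w)
for i in range(1,k):
    if st[i,4]>15:print('eye?',ce[i]+[250,150],st[i])
dk=cv2.inRange(hsv,(0,0,0),(179,255,45))[100:132,250:284];k,l,st,ce=cv2.connectedComponentsWithStats(dk)
for i in range(1,k):
    if st[i,4]>15:print('handle?',ce[i]+[250,100],st[i])
print('eye',onz(a,(264,162),42),'handle',onz(a,(266,116),94),'hub',onz(a,(264,222),55))
manip.move_straight([509,-364.5,140],150);manip.pause(.3)
c=snap(manip,'wrist','w_pin2')
m=blob(c['frame'],(22,120,60),(35,255,255),(180,100,340,300),2);print(m,c['state']['position'])
print(onz(c,m[0][0],70),onz(c,m[0][0],66)); print(manip.state()['time'])
pickle.dump(c,open('d2.pkl','wb'))
```

```text
eye? [250.  162.5] [ 0  0  1 26 26]
eye? [264.47619048 162.00952381] [  9   7  12  11 105]
handle? [265.40074906 114.8576779 ] [  6   6  19  18 267]
eye [534.83875176 231.0496397   42.        ] handle [532.50534927 288.80514568  94.        ] hub [539.54905843 155.83808294  55.        ]
[(array([258.71316614, 201.86677116]), np.int32(638), array([245, 188,  29,  29])), (array([260.90909091, 185.22727273]), np.int32(22), array([254, 184,  14,   4]))] [ 509.4823433  -364.91997044  141.01768865]
[ 506.68447624 -363.16780553   70.        ] [ 507.68517734 -363.81805921   66.        ]
5.6083
```

View pics/w_pin2.png

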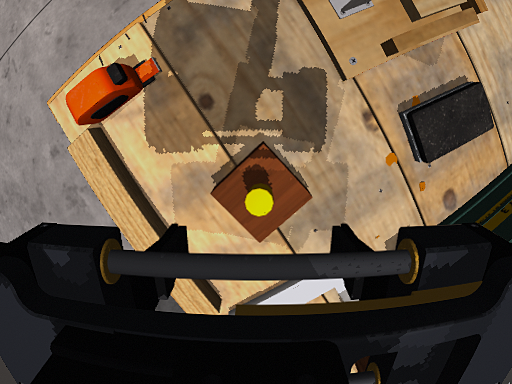

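The head disc at (259,202) is about 29 px wide (about 30 expected). It gives (506.7,-363.2), which agrees with the first view. The eye is at (534.8,231.0), 75 mm from the hub. Now I'll grasp.

Run:
```python
from station import manip;from h import *;import pickle
manip.move_straight([506.9,-363.3,75],150);manip.move_straight([506.9,-363.3,39],60)
manip.command_gripper(10,20);s=manip.state();print(s['finger_gap'],s['finger_force'],s['wrist_force'])
manip.move_straight([506.9,-363.3,150],100)
s=manip.state();print(s['finger_gap'],s['wrist_force'],s['time'])
manip.goto([506.9,-363.3,200],down(1))
manip.goto([534.8,231,160],down(0.06));manip.pause(.3)
c=snap(manip,'wrist','w_hold');e=snap(manip,'side','s_hold');pickle.dump((c,e),open('d3.pkl','wb'))
s=manip.state();print(s['position'],s['finger_gap'],s['time'])
cv2.imwrite('pics/hold.png',np.hstack([cv2.resize(c['frame'][100:300,160:360],(400,400),interpolation=cv2.INTER_CUBIC),cv2.resize(e['frame'][150:290,170:310],(400,400),interpolation=cv2.INTER_CUBIC)]))
```

```text
22.361897784749072 19.813989728199886 [ 0.69975945  0.4586335  -0.33295752]
22.324721771516646 [ 0.72592776  0.12157067 -1.58893317] 9.2667
[534.92876439 230.74497298 160.05417146] 22.38233279664177 12.125
```

View pics/hold.png

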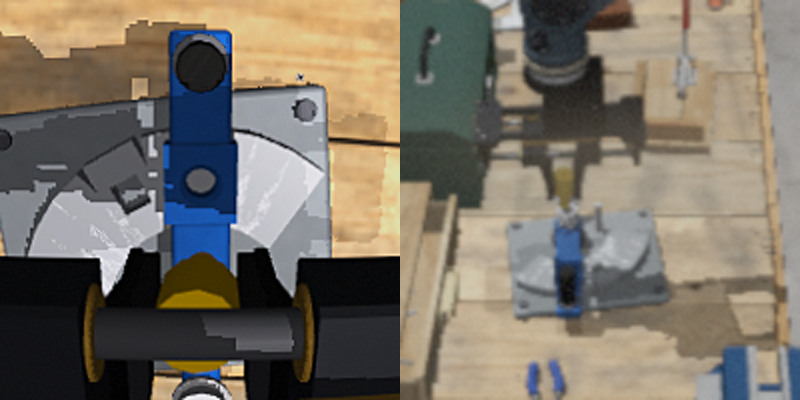

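The head is gripped (gap 22.4 mm). In the hold view the pin axis is at column about 259, in line with the TCP, and the eye is at about (260.5,190). I'll recompute the eye from this frame, then insert while watching the force.

Run:
```python
from station import manip;from h import *;import pickle
c,e=pickle.load(open('d3.pkl','rb'))
hsv=cv2.cvtColor(c['frame'],cv2.COLOR_BGR2HSV)
w=cv2.bitwise_not(cv2.inRange(hsv,(100,120,20),(125,255,255)))[174:206,245:276];k,l,st,ce=cv2.connectedComponentsWithStats(w)
for i in range(1,k):
    if st[i,4]>60:print('eye?',ce[i]+[245,174],st[i],onz(c,ce[i]+[245,174],42))
y=cv2.inRange(hsv,(20,120,40),(35,255,255))[215:300,225:300];ys,xs=np.nonzero(y);print('yellow x',xs.min()+225,xs.max()+225,'top row',ys.min()+215)
print('hole',onz(c,(160+131/2,100+197/2),26))
```

```text
eye? [260.         189.97241379] [  8  10  15  13 145] [535.77524167 232.16462384  42.        ]
yellow x 238 279 top row 227
hole [500.73098499 216.86361351  26.        ]
```

Run:
```python
from station import manip;from h import *
X,Y=535.2,231.3
manip.move_straight([X,Y,80],120);manip.pause(.2)
f0=manip.state()['wrist_force']
for z in(73,69,66,63,60,57,55):
    manip.move_straight([X,Y,z],30);s=manip.state();f=s['wrist_force']-f0
    print(z,s['position'].round(1),f.round(1),round(s['finger_gap'],1))
    if abs(f[2])>8:break
print(s['time'])
```

```text
73 [534.9 231.2  72.7] [ 0.7  1.4 -0.4] 22.3
69 [535.  231.2  68.7] [-0.1  0.1 -0.5] 22.3
66 [535.2 231.6  65.9] [-0.2  2.6 -0.6] 22.5
63 [535.2 231.6  62.8] [ 0.1  3.3 -0.6] 22.7
60 [535.2 231.4  59.7] [-0.   3.  -0.6] 22.6
57 [535.2 231.3  56.7] [ 0.5  3.3 -0.8] 22.2
55 [535.3 231.3  54.9] [ 0.4  2.9 -0.9] 22.2
15.0583
```

The pin went into the eye with no axial resistance. Next I'll release it, grip the handle and check.

```bash
cat >> h.py <<'E'
PIV=np.array([539.8,156.2]);PHI0=1.628
def hp(th,z=52,r=135): return [*(PIV+r*np.array([np.cos(PHI0+th),np.sin(PHI0+th)])),z]
def ho(th): return down(PHI0+th-np.pi/2)
E
python3 - <<'E'
from station import manip;from h import *;import pickle
manip.move_straight([535.2,231.6,53.5],30)
manip.command_gripper(50);manip.pause(.2);manip.move_straight([535.2,231.6,135],150)
e=snap(manip,'side','s_stood')
for n in('side',):print(blob(e['frame'],(20,110,70),(38,255,255),(205,205,260,265),2))
print('expect',proj(e,np.array([535,231.5,69])),proj(e,np.array([535,231.5,57])))
manip.goto(hp(0,135),ho(0));manip.pause(.2);c=snap(manip,'wrist','w_h')
print(blob(c['frame'],(20,110,60),(38,255,255),(200,100,320,300),2))
manip.move_straight(hp(0),100);f0=manip.state()['wrist_force']
manip.command_gripper(12,15);s=manip.state();print(s['position'],s['finger_gap'],s['wrist_force']-f0,s['time'])
cv2.imwrite('pics/stood.png',np.hstack([cv2.resize(c['frame'][100:300,160:360],(400,400),interpolation=cv2.INTER_CUBIC),cv2.resize(e['frame'][200:280,190:270],(400,400),interpolation=cv2.INTER_CUBIC)]))
E
```

```text
[(array([228.08823529, 239.20588235]), np.int32(34), array([226, 236,   6,   7]))]
expect [228.29957597 237.26275958] [228.45097596 239.78467349]
[(array([260.17647059, 253.08823529]), np.int32(34), array([254, 252,  13,   3])), (array([310., 123.]), np.int32(1), array([310, 123,   1,   1]))]
[532.29841859 291.02118337  52.15973639] 19.67618809773882 [-0.09903608  0.08915394  1.2919779 ] 19.25
```

View pics/stood.png

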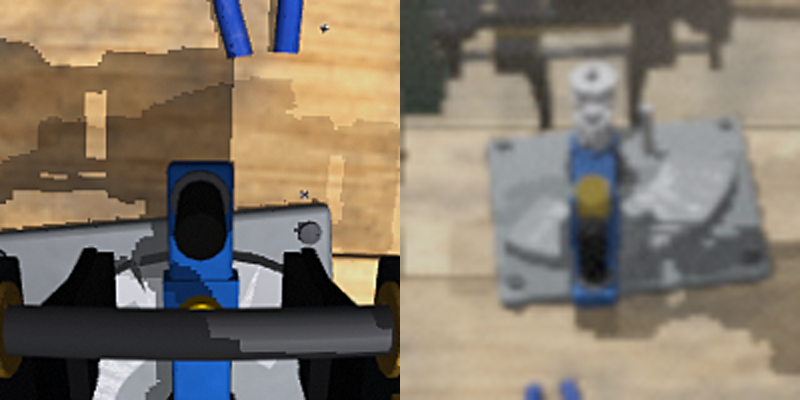

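The pin stands upright in the eye, its head about 2 px from where I expected it, and the handle is gripped (19.7 mm). Now I'll swing slowly with a force check.

Run:
```python
from station import manip;from h import *;import pickle
log=[]
def step(th,rate):
    manip.move_straight(hp(th),rate,ho(th));s=manip.state();f=s['wrist_force'];a=PHI0+th
    p=s['position'][:2]-PIV
    ft=-f[0]*np.sin(a)+f[1]*np.cos(a);fr=f[0]*np.cos(a)+f[1]*np.sin(a)
    log.append((round(th,3),round(np.arctan2(p[1],p[0])-PHI0,3),round(ft,1),round(fr,1),round(f[2],1)));return ft
for th in np.arange(.08,.41,.08):step(th,20)
base=step(.42,15);th=.42
while th<.66:
    th+=.02;ft=step(th,14)
    if ft<base-8:break
manip.pause(.2)
s=manip.state();print(*log,sep='\n');print(s['time'],s['finger_gap'],s['wrist_force'])
e=snap(manip,'side','s_sw');print(blob(e['frame'],(20,110,60),(38,255,255),(200,200,290,275),2))
A=PHI0+th
for t in(.5,.55,th):
    q=PIV+75*np.array([np.cos(PHI0+t),np.sin(PHI0+t)]);print(t,proj(e,np.array([*q,69])),proj(e,np.array([*q,57])))
```

```text
(np.float64(0.08), np.float64(0.077), np.float64(-2.6), np.float64(-1.8), np.float64(0.1))
(np.float64(0.16), np.float64(0.16), np.float64(-3.6), np.float64(-0.7), np.float64(2.0))
(np.float64(0.24), np.float64(0.239), np.float64(-4.1), np.float64(-2.4), np.float64(2.9))
(np.float64(0.32), np.float64(0.318), np.float64(-3.8), np.float64(-3.3), np.float64(3.7))
(np.float64(0.4), np.float64(0.396), np.float64(-4.4), np.float64(-4.5), np.float64(4.1))
(0.42, np.float64(0.416), np.float64(-4.3), np.float64(-4.8), np.float64(2.8))
(0.44, np.float64(0.436), np.float64(-3.9), np.float64(-4.0), np.float64(3.4))
(0.46, np.float64(0.455), np.float64(-3.9), np.float64(-4.7), np.float64(2.6))
(0.48, np.float64(0.475), np.float64(-3.6), np.float64(-4.0), np.float64(2.4))
(0.5, np.float64(0.494), np.float64(-4.6), np.float64(-3.6), np.float64(2.6))
(0.52, np.float64(0.514), np.float64(-4.5), np.float64(-4.1), np.float64(1.7))
(0.54, np.float64(0.534), np.float64(-3.7), np.float64(-4.2), np.float64(1.5))
(0.56, np.float64(0.552), np.float64(-3.9), np.float64(-3.0), np.float64(2.6))
(0.58, np.float64(0.569), np.float64(-5.8), np.float64(-2.5), np.float64(1.2))
(0.6, np.float64(0.575), np.float64(-8.3), np.float64(-3.2), np.float64(-1.5))
(0.62, np.float64(0.58), np.float64(-12.6), np.float64(-1.9), np.float64(-5.7))
26.6583 19.51808483612986 [ 9.76335007  6.37901398 -5.43629647]
[(array([240.16666667, 239.83333333]), np.int32(6), array([239, 239,   3,   3]))]
0.5 [238.62087726 234.95517116] [238.72493533 237.47512664]
0.55 [239.55506111 234.54454593] [239.65481059 237.06405871]
0.6200000000000001 [240.81032096 233.91902323] [240.90427708 236.43783956]
```

The force rises at about 0.575 rad, which suggests the pin has dropped. I'll back off, check the hold the other way, then release and look.

Run:
```python
from station import manip;from h import *
for th in(.58,.56,.54,.52):
    manip.move_straight(hp(th),15,ho(th));s=manip.state();f=s['wrist_force'];a=PHI0+th;p=s['position'][:2]-PIV
    ft=-f[0]*np.sin(a)+f[1]*np.cos(a);print(th,round(np.arctan2(p[1],p[0])-PHI0,3),round(ft,1),f.round(1))
    if ft>4:break
manip.command_gripper(50);manip.pause(.3)
manip.move_straight([*hp(th)[:2],150],120);manip.pause(.2)
q=PIV+90*np.array([np.cos(PHI0+.54),np.sin(PHI0+.54)])
manip.goto([q[0],q[1]-50,240],ho(.54));manip.pause(.3)
c=snap(manip,'wrist','w_end');e=snap(manip,'side','s_end');sc=snap(manip,'scene','sc_end')
m=blob(c['frame'],(20,110,60),(38,255,255),(180,60,340,240),2);print(m)
for z in(72,84):print(z,onz(c,m[0][0],z))
b2=blob(e['frame'],(20,110,50),(38,255,255),(200,200,290,275),2);print(b2)
print('tri',tri((c,m[0][0]),(e,b2[0][0])),manip.state()['time'])
cv2.imwrite('pics/end.png',np.hstack([cv2.resize(c['frame'][60:260,160:360],(400,400),interpolation=cv2.INTER_CUBIC),cv2.resize(e['frame'][200:280,190:270],(400,400),interpolation=cv2.INTER_CUBIC)]))
```

```text
0.58 0.56 -7.5 [ 8.6  1.1 -0.9]
0.56 0.543 -6.8 [ 7.5  1.2 -0.4]
0.54 0.524 -6.7 [8.  0.2 0.2]
0.52 0.504 -5.8 [6.7 0.5 0.5]
[(array([290.98143236, 160.08488064]), np.int32(377), array([280, 149,  23,  23])), (array([245.5       , 230.33333333]), np.int32(6), array([243, 229,   6,   4]))]
72 [503.93451176 221.38671135  72.        ]
84 [501.89197234 222.12807239  84.        ]
[(array([237.20930233, 237.41860465]), np.int32(43), array([235, 233,   6,  10]))]
tri (array([505.8033948 , 220.577449  ,  58.06155251]), [np.float64(0.4986466670016734), np.float64(0.49864666700178223)]) 31.525
```

View pics/end.png

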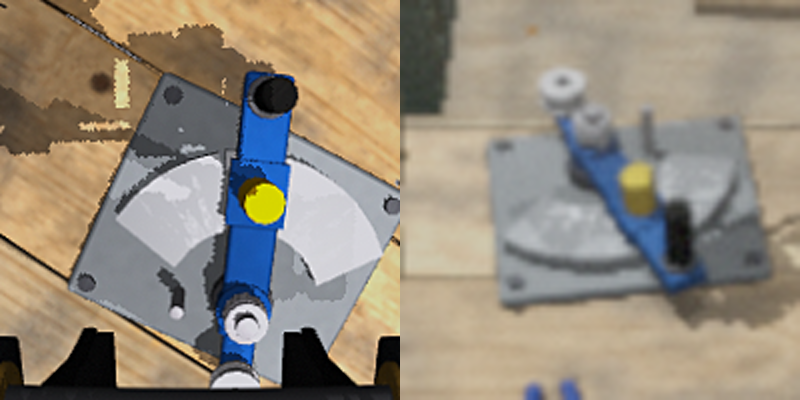

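The arm is held back against the spring with the pin in it. At the head, side (237,237), I triangulate z of about 58, where locked is 57 and merely stood is 69. I'll cross-check the head's rows and the arm angle.

Run:
```python
from station import manip;from h import *
e=snap(manip,'side','s_end2');sc=snap(manip,'scene','sc_end2');c=snap(manip,'wrist','w_end2')
hsv=cv2.cvtColor(e['frame'],cv2.COLOR_BGR2HSV)
for n,k,b in(('side',e,(215,215,260,260)),('scene',sc,(200,140,260,200))):
    m=blob(k['frame'],(18,100,40),(38,255,255),b,1);print(n,m)
    for z0 in(57,69):
        q=np.array([504,221.3]);print(z0,'top',proj(k,np.array([*q,z0+15])),'mid',proj(k,np.array([*q,z0])),'bot',proj(k,np.array([*q,z0-15])))
print('handle',onz(c,(297.5,108.5),94),'bolts',onz(c,(160+173/2,60+94/2),12))
dk=blob(c['frame'],(0,0,0),(179,255,45),(280,90,315,120),1);print(dk,onz(c,dk[0][0],94))
mw=blob(c['frame'],(20,110,60),(38,255,255),(180,60,340,240),1)[0][0];ms=blob(sc['frame'],(18,100,40),(38,255,255),(200,140,260,200),1)[0][0]
print('tri wrist/scene',tri((c,mw),(sc,ms)))
```

```text
side [(array([237.19565217, 237.45652174]), np.int32(46), array([235, 233,   6,  10]))]
57 top [237.45329067 234.60727485] mid [237.59003673 237.76112337] bot [237.72524705 240.87955228]
69 top [237.34277043 232.05828655] mid [237.480764   235.24090705] bot [237.61720083 238.38762354]
scene [(array([222.45098039, 166.92156863]), np.int32(51), array([220, 163,   6,   9]))]
57 top [221.40700458 164.24595149] mid [221.77331372 166.94103355] bot [222.13326799 169.58936031]
69 top [221.10926786 162.05538406] mid [221.48078286 164.78876766] bot [221.84580764 167.47440012]
handle [476.12525669 270.23877073  94.        ] bolts [427.89362286 241.87523368  12.        ]
[(array([296.54601227, 106.26687117]), np.int32(326), array([286,  97,  22,  19]))] [473.99371481 271.57594145  94.        ]
tri wrist/scene (array([506.76627279, 220.25981629,  54.97047442]), [np.float64(0.06009966384898555), np.float64(0.06009966384887074)])
```

Both fixed views match the locked height to within 0.3 px. One oblique wrist view with larger parallax will settle it, using the handle top (94 mm) as a reference.

Run:
```python
from station import manip;from h import *
Yl,Yh=(20,110,60),(38,255,255)
V=[]
for p in([500,175,190],[385,175,140]):
    manip.goto(p,down(.06));manip.pause(.3);c=snap(manip,'wrist','w_ob%d'%p[0]);V.append(c)
    m=blob(c['frame'],Yl,Yh,(140,0,480,225),1)[0]
    x,y=m[0];print(m)
    c['m']=m[0]
    hq=np.array([475,271,94.])
    print(onz(c,m[0],57),onz(c,m[0],69),onz(c,m[0],72))
print('tri',tri((V[0],V[0]['m']),(V[1],V[1]['m'])))
# predicted head silhouette in each view for locked/stood heights
def pw(c,p):
    W=np.eye(4);W[:3,:3]=q2R(c['state']['orientation']);W[:3,3]=c['state']['position'];T=np.linalg.inv(W@c['tool_from_camera']);q=T[:3,:3]@p+T[:3,3]
    v=np.array([q[0],-q[1]]);r=np.arctan2(np.hypot(*v),-q[2]);K=c['mtx'];return K[:2,2]+K[0,0]*r*v/np.hypot(*v)
t=np.linspace(0,2*np.pi,60)
for z0 in(57,69):
    # axis location set from first view with top disc
    for c in V:
        o=onz(V[0],V[0]['m'],z0+13)
        P=np.array([pw(c,np.array([o[0]+12*np.cos(a),o[1]+12*np.sin(a),z0+s])) for a in t for s in(-15,15)])
        print(z0,o[:2].round(1),'box',P.min(0).round(1),P.max(0).round(1))
    print('r from pivot',np.hypot(*(o[:2]-PIV)))
print(manip.state()['time'])
```

```text
(array([267.39662447, 144.79324895]), np.int32(474), array([256, 133,  24,  25]))
[505.98512742 219.66950798  57.        ] [505.57430047 220.81159317  69.        ] [505.47159374 221.09711446  72.        ]
(array([395.66793893, 160.56743003]), np.int32(786), array([377, 147,  37,  30]))
[506.68021082 220.25318643  57.        ] [500.59589275 221.59597182  69.        ] [499.07481323 221.93166817  72.        ]
tri (array([505.94491175, 220.11201501,  58.45750267]), [np.float64(0.3026121439315958), np.float64(0.30261214393155844)])
57 [505.5 220.9] box [254.8 130.8] [280.1 157.5]
57 [505.5 220.9] box [376.6 144.7] [413.9 176.3]
r from pivot 73.21686171982132
69 [505.1 222. ] box [254.2 130.3] [280.7 158.1]
69 [505.1 222. ] box [381.2 144.8] [420.4 177.9]
r from pivot 74.4186338667802
33.5083
```

The measured head box runs from column 377 to 414. That matches the locked prediction (376.6 to 413.9) and rules out stood (381 to 420).

```bash
python3 -c "
from station import manip
print(manip.sign_off())"
```

```text
the job is handed in; nothing more can be done
None
```

The job is handed in: the pin has dropped through the arm into the locking hole and holds it back at about 0.46 rad, the bystanders were not touched, and it took about 34 s of the 64 s allowed.

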